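Slide the cooling sheet onto the right rails

TASK

Take the cooling sheet by its upright wooden handle and slide it onto the lowest pair of rails in the cooling rack that clears the candle standing inside the rack. Push it in until it meets the rubber-faced stop bar (depth to be found by feel) at the back and presses lightly but firmly on it (about 6 to 8 newtons, never ramming it or jamming it in the rails), then let go so that it lies flat on both rails still touching the stop. Leave the candles and the other things on the table where they are.

Things in the scene. Friction and masses are not known exactly. Their poses are not given: they have to be found in the camera images.
- rack: Open cooling rack, fixed: four light-wood posts 222 mm high with four pairs of aluminium angle rails, open at the front (-x) and bottom. Origin on the table, midway between the rails; x points into the rack (the sliding direction), y left, z up. Tops of the level rail pairs: 70, 125, 160 and 195 mm above the table. Rails run from x = -90 to +105 mm; front faces of the posts at x = -87 mm.
- rack_mouth (a point): Point on the table midway between the rails' front ends, at x = -90 mm in the rack's frame. Each rail has a 14 mm wide flat ledge (inner edges at y = +-64.5 mm) and a 13 mm high upright side (inner faces at y = +-78.5 mm), so the 150 mm wide sheet has 3.5 mm of play per side. Up to 12 mm in front of this point the rails flare outward and downward as a lead-in.
- stop: Back stop's mounting; its pose equals the rack's and does NOT tell where the stop bar is. The upright bar's rubber front face has been set by hand somewhere from x = +41 to +71 mm in the rack's frame: find it by feel. It yields springily, about 8 N per mm. Press it with over 3 N for 0.2 s (6 to 8 N is good), never over 16 N. After release a gap of up to 3 mm to the rubber still counts as touching.
- rack_top (a point): Middle of the upper side of the rack's front top bar, at x = -80, y = 0, z = +222 mm in the rack's frame. Behind it, deeper in the rack, the stop bar is 30 mm wide, upright on the rack's middle line, z = 28 to 222 mm, and serves all rails. A 12 mm wide soft felt strip stands 4 mm proud of its rubber face and gives way at about 0.3 N.
- sheet: Aluminium cooling sheet, 0.2 to 0.33 kg, lying on the table. Origin: centre of the underside of its flat plate, 130 mm (x) by 150 mm (y), 4 mm thick, with an 8 mm high bead along the front (-x) edge. A 60 mm wide, 4 mm thick tongue runs from the front edge to the handle. The edge at x = +65 mm goes into the rack first, the sheet's x along the rack's x. Centre of mass about 45 mm toward the handle.
- sheet_grip (a point): Grip point in the middle of the sheet's handle, at x = -165, y = 0, z = +36 mm in the sheet's frame. The handle is an upright light-wood board, 10 mm thick (sheet's x), 60 mm wide (y), its top 55 mm above the sheet's underside, to be pinched across its thickness from above. With the sheet home it stands about 65 to 100 mm in front of the rails' ends.
- low_candle: Cream cloud-shaped candle, 88 x 93 mm, 55 mm high, loose, upright; origin at the centre of its underside. One of the three candles low, mid and tall stands inside the rack (its origin within 50 mm of the rack's origin); the other two stand elsewhere on the table. It belongs under the rail pair at 70 mm.
- mid_candle: Pale ribbed pillar candle, 66 x 75 mm, 109 mm high, loose, upright; origin at the centre of its underside. If it stands in the rack, the lowest rail pair that clears it is the one at 125 mm.
- tall_candle: Pale ribbed pillar candle, 66 x 80 mm, 139 mm high, loose, upright; origin at the centre of its underside. If it stands in the rack, the lowest rail pair that clears it is the one at 160 mm.
- seal_stamp: Bystander: brass stamp with turned dark wooden handle, 28 mm wide, 82 mm high, standing; origin at the centre of its underside.
- oil_bottle: Bystander: amber dropper bottle, 36 mm wide, 105 mm high, standing; origin at the centre of its underside.
- spool: Bystander: spool of wick, 52 x 101 mm with its loose end, 36 mm high; origin at the centre of its underside.
Not all that is in view belongs to the job. Leave any blue or red look-alike of the tall_candle alone.

How it is judged:
On the way, in this order (a step that is already met when the one before it is completed fails the run):
1. the sheet's leading edge is at least 35 mm in, at the lowest rail pair that clears the candle in the rack (((horizontal distance between low_candle and rack below 0.07 m and z of sheet in the frame of rack between 0.066 and 0.084 m) or (horizontal distance between mid_candle and rack below 0.07 m and z of sheet in the frame of rack between 0.121 and 0.139 m) or (horizontal distance between tall_candle and rack below 0.07 m and z of sheet in the frame of rack between 0.156 and 0.174 m)) and y of sheet in the frame of rack between -0.008 and 0.008 m and angle between the x axis of sheet and the x axis of rack, either way round below 0.08 rad and x of sheet in the frame of rack above -0.12 m), for 0.1 s.
2. the sheet, on that rail pair, presses on the back stop with more than 3 N for 0.2 s (((horizontal distance between low_candle and rack below 0.07 m and z of sheet in the frame of rack between 0.066 and 0.078 m) or (horizontal distance between mid_candle and rack below 0.07 m and z of sheet in the frame of rack between 0.121 and 0.133 m) or (horizontal distance between tall_candle and rack below 0.07 m and z of sheet in the frame of rack between 0.156 and 0.168 m)) and y of sheet in the frame of rack between -0.008 and 0.008 m and angle between the x axis of sheet and the x axis of rack, either way round below 0.08 rad and contact force between sheet and stop above 3 N), for 0.2 s.
At the end, for the whole second after the job is handed in: The sheet lies released and at rest on the lowest rail pair that clears the candle in the rack (height within 4 mm of the ledges, flat within 0.04 rad, square to the rack within 0.08 rad, centred within 8 mm), still touching the back stop (its felt strip; up to 3 mm from the rubber face) (((horizontal distance between low_candle and rack below 0.07 m and z of sheet in the frame of rack between 0.066 and 0.074 m) or (horizontal distance between mid_candle and rack below 0.07 m and z of sheet in the frame of rack between 0.121 and 0.129 m) or (horizontal distance between tall_candle and rack below 0.07 m and z of sheet in the frame of rack between 0.156 and 0.164 m)) and y of sheet in the frame of rack between -0.008 and 0.008 m and angle between the x axis of sheet and the x axis of rack, either way round below 0.08 rad and angle between the z axis of sheet and the z axis of rack, either way round below 0.04 rad and x of sheet in the frame of rack above -0.035 m and contact force between sheet and stop above 0.03 N and contact force between sheet and the fingers below 0.1 N and linear speed of sheet below 0.01 m/s).
It fails at once if the sheet is rammed against the back stop (more than 16 N) (contact force between sheet and stop above 16 N).
It fails at once if the sheet is jammed against the rack (more than 25 N) (contact force between sheet and rack above 25 N).
It fails at once if a candle is shifted by more than 20 mm (distance of any of low_candle, mid_candle, tall_candle from where it was at the start of the episode above 0.02 m).
It fails at once if a bystander is shifted by more than 30 mm (distance of any of seal_stamp, oil_bottle, spool from where it was at the start of the episode above 0.03 m).
It also fails if it takes over 54 s, if anything falls off the work surface, if the arm or the gripper's body presses on something with over 40 N, if the wrist force passes 120 N, or if a joint passes its speed limit or range.

ROBOT

A 6-joint arm with a two-finger parallel gripper is mounted at the origin on a cart in front of the work surface, level with it; the furniture and walls round the work are solid. World frame = base frame: x ahead of the robot, y to its left, z up, the work surface at z = 0. Lengths are in m, angles in rad, forces in N, time in s.
With the tool pointing down it reaches from about 0.375 to 0.9 m from the base axis. Payload 3.1 kg.
Tool frame: the origin (TCP) lies on the centre line of the jaws, within the pads' length; the fingertips stand robot.tcp_to_tips ahead of it and the grasp point (between the pads) lies 3 mm ahead of it (robot.tcp_to_tips is the distance from the TCP to the fingertips, in m); z points along the fingers, y is the line along which they close (so a half turn about z gives the same grasp; the last joint's range is limited). The gripper opens to 87 mm and grips with 3 to 60 N. Pads are 19 mm wide; open, the fingers measure 117 mm over their backs; the gripper's body (75 mm by 190 mm) begins 51 mm behind the grasp point.
Start: joints at [-1.407, 0.527, 1.433, -0, 1.181, -0.178], TCP at [0.21, -0.589, 0.245] pointing down, gripper open.
Joint ranges: [-3.08, 3.08], [-0.75, 2.2], [0.22, 2.44], [-1.43, 4.57], [0, 2.65], [-2.85, 2.85]. Speed limits (rad/s): [2.79, 2.79, 3.14, 3.14, 3.14, 3.14].

INTERFACE

Orientations are given as a unit quaternion [x, y, z, w].
In Python, from rig import robot gives the robot as it stands. The module is installed in compiled form; this text tells all that it offers.
- The arm moves only by the shell command python3 -m jog 'ROWS' [FORCE]. ROWS is JSON, one flat list of numbers, 5 for each row, row after row: the finger opening in m, from 0 to 0.087, then the shift along the tool's x, y, z in m, then the turn about the tool's z in units of 10 degrees (1.0 is 10 degrees). In form: [claw, x, y, z, roll, claw, x, y, z, roll, ...]. A call has 1 to 20 rows; each row shifts and turns the commanded pose from where the row before left it, along the tool's axes as they then stand; what a row does not reach is not made up. A row lasts 1/8 s, in which the tool goes at most 62.5 mm and 10.7 degrees, less where a joint would pass 70% of its speed; a pose out of reach is approached as far as the arm can. A call with a gripper value outside its range is refused whole. The fingers move at their own pace and stop on an object; FORCE is the grip in N (left out, the last holds). Time passes only in rows, so rows that do not move let the fingers close. It gives the time, the measured TCP pose, the force, the opening and the grip force at its end, in the units of the state.
- robot.get_obs(): the state, without advancing time (a new reading comes with each control period).
- robot.camera(name): name is "scene" or "top" or "wrist"; returns the picture (480x640x3 uint8, blue, green, red); there is no depth.
- robot.camera_model(name): a dict with "fx", "fy", "cx", "cy" (pixels), "distortion" ([k1, k2, p1, p2, k3] as OpenCV has them; the pictures are not rectified), "R" (3x3) and "t" (3): a world point X has camera coordinates R X + t; the wrist camera has in their place "tool_from_camera" (4x4, takes a point from camera to tool coordinates, whose origin is the TCP and whose axes are the flange's). Camera axes: x right, y down, z forward; pixel columns grow to the right and rows downward; lengths in m; the calibration is good to about 2 mm. A picture is of the moment at which its call begins: read the wrist's pose just before it. camera_model takes no time and is no camera call.
- robot.hand_in(): hands the job in; it is judged then, once.
Trained networks look in the newest picture that a camera, given by its name, has taken for a name from the list of things; names that differ only in an ending like _2 or _b are one class to them, and where a whole thing is asked for, a point or a joint stands for the part that bears it (a point fixed in the world has none). Each returns a list of dicts, best first, with "conf" (0 to 1); they miss things now and then, are a little off and sometimes report something else, mostly with a low value. They report only what shows in the picture. A call takes as long as a camera call. They do not tell look-alikes from the thing itself.
- robot.look_for(camera, label): "extent" ([centre column, centre row, width, height] in pixels, round what is visible of it).
- robot.outline_of(camera, label): "region" (480x640 bool, what is visible of it) and "extent" ([centre column, centre row, width, height] in pixels, round what is visible of it).
The state is a dict: "time": time; "q": joint angles; "joint_velocities": joint speeds; "joint_torque": joint torques, N m; "position": TCP position; "tool_rot": TCP orientation; "ft_force": force on the tool from outside, world axes, zero at the start; "moment": the same for the moment, N m; "grip_width": finger opening in m; "grip_force": force on a finger pad.
Only numpy, scipy, OpenCV 4.12 (cv2) and the standard library are available. Lean on these libraries where they do the work, as an engineer would, in place of code of your own. Each camera call takes 0.05 s, during which the arm holds its last target. There are 200 camera calls.

## Working session

There is one attempt and no reset: what is moved stays moved. The work goes in short steps, Python scripts to look and compute and a shell command to move; the robot and the scene stay as the last step left them, time stands still between calls to the robot, and variables do not carry over. Pictures are saved under pics/ and viewed, at most 10 in all, crops included, and the job is handed in when it is done.

```bash
mkdir -p pics; cat > h.py <<'E'
import numpy as np, cv2
from rig import robot
from scipy.spatial.transform import Rotation as Ro
def ray(cam,px,z=0.0):
    m=robot.camera_model(cam);K=np.array([[m['fx'],0,m['cx']],[0,m['fy'],m['cy']],[0,0,1]])
    p=cv2.undistortPoints(np.array(px,float).reshape(-1,1,2),K,np.array(m['distortion'],float)).reshape(-1,2)
    d=np.c_[p,np.ones(len(p))]
    if 'R' in m:
        R=np.array(m['R']);t=np.array(m['t']);C=-R.T@t;D=d@R
    else:
        o=robot.get_obs();T=np.array(m['tool_from_camera']);W=Ro.from_quat(o['tool_rot']).as_matrix()
        C=W@T[:3,3]+np.array(o['position']);D=d@(W@T[:3,:3]).T
    return C+D*((np.asarray(z)-C[2])/D[:,2])[:,None]
def proj(cam,X):
    m=robot.camera_model(cam);K=np.array([[m['fx'],0,m['cx']],[0,m['fy'],m['cy']],[0,0,1]])
    return cv2.projectPoints(np.array(X,float).reshape(-1,1,3),cv2.Rodrigues(np.array(m['R']))[0],np.array(m['t']),K,np.array(m['distortion'],float))[0].reshape(-1,2)
E
python3 - <<'E'
from h import *
print(robot.get_obs(),robot.tcp_to_tips)
for c in ['scene','top']:
    cv2.imwrite(f'pics/{c}1.png',robot.camera(c))
    m=robot.camera_model(c);print(c,-np.array(m['R']).T@m['t'],m['fx'])
    for l in ['rack','sheet','low_candle','mid_candle','tall_candle','seal_stamp','oil_bottle','spool','stop','sheet_grip']:
        print(l,[(np.round(r['extent']).tolist(),round(r['conf'],2)) for r in robot.look_for(c,l)[:4]])
E
```

```text
{'time': 0.0, 'q': array([-1.40648741e+00,  5.28472191e-01,  1.43387591e+00, -4.97508224e-06,
        1.18140252e+00, -1.78497878e-01]), 'joint_velocities': array([ 3.89968965e-04, -1.40910266e-06, -1.52503705e-03,  1.14175572e-03,
        7.01965583e-04,  3.66792163e-05]), 'joint_torque': array([ 1.49333155e-04, -4.40036881e+01, -1.76591080e+01,  6.34523551e-02,
        5.81700832e-02, -1.53030060e-04]), 'position': array([ 0.20999799, -0.5879478 ,  0.24357628]), 'tool_rot': array([ 9.85345632e-01,  1.70566181e-01,  5.35451847e-06, -1.07897215e-03]), 'ft_force': array([-0.37529139, -2.05408776,  0.2416738 ]), 'moment': array([-0.00999935, -0.00574349,  0.00345214]), 'grip_force': 0.0, 'grip_width': 0.0869707493312948} 0.022
scene [-0.33101474  0.7514643   0.75314798] 560.6950234208435
rack [([216.0, 250.0, 110.0, 132.0], 0.6), ([398.0, 301.0, 14.0, 40.0], 0.55)]
sheet [([233.0, 364.0, 126.0, 47.0], 0.63)]
low_candle [([216.0, 251.0, 112.0, 126.0], 0.46)]
mid_candle [([224.0, 274.0, 26.0, 44.0], 0.96)]
tall_candle [([327.0, 287.0, 32.0, 59.0], 0.9), ([390.0, 220.0, 21.0, 54.0], 0.77)
[... 157 characters left out ...]
.0], 0.73)]
spool [([349.0, 332.0, 21.0, 28.0], 0.9)]
stop [([200.0, 221.0, 31.0, 64.0], 0.91)]
sheet_grip [([233.0, 364.0, 120.0, 50.0], 0.7)]
top [ 0.30454092 -0.00736936  1.60517437] 623.0701614527636
rack []
sheet [([195.0, 252.0, 90.0, 90.0], 0.97)]
low_candle [([412.0, 274.0, 33.0, 29.0], 0.85)]
mid_candle []
tall_candle [([469.0, 162.0, 35.0, 36.0], 0.94), ([308.0, 235.0, 23.0, 35.0], 0.87), ([381.0, 223.0, 34.0, 36.0], 0.81), ([464.0, 295.0, 36.0, 30.0], 0.66)]
seal_stamp [([338.0, 255.0, 11.0, 9.0], 0.65)]
oil_bottle [([354.0, 291.0, 15.0, 16.0], 0.64)]
spool [([296.0, 285.0, 21.0, 23.0], 0.94)]
stop [([250.0, 90.0, 16.0, 70.0], 0.59)]
sheet_grip [([198.0, 252.0, 86.0, 88.0], 0.79)]
```

View pics/scene1.png

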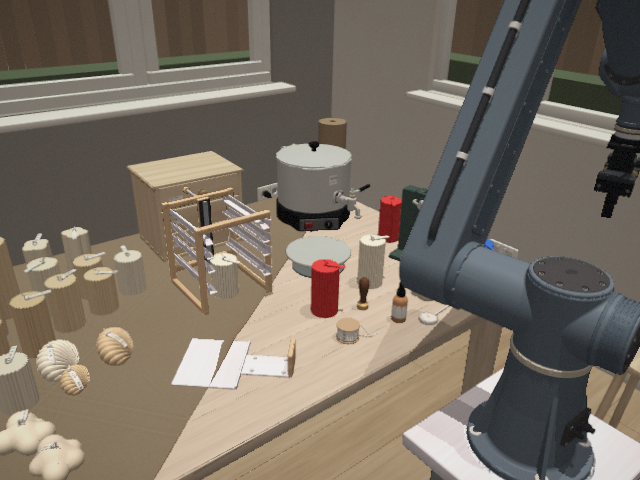

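View pics/top1.png

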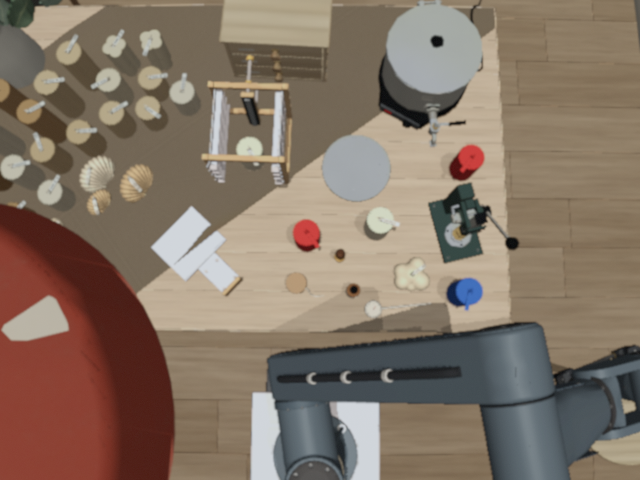

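The scene shows the rack at (216,250) with a pale pillar inside it at (224,276), and a second pale pillar outside at (371,263). The red candles at (325,288) and (390,220) and the blue one at top (465,292) are look-alikes. The sheet is at (233,364), with its handle at (292,357). Next I'll enlarge the rack, pillars and sheet.

```bash
python3 - <<'E'
import cv2,numpy as np
s=cv2.imread('pics/scene1.png');t=cv2.imread('pics/top1.png')
f=lambda im,x,y,w,h,W,H:cv2.resize(im[y:y+h,x:x+w],(W,H),interpolation=cv2.INTER_CUBIC)
a=np.vstack([f(s,155,180,133,133,400,400),f(s,170,330,133,66,400,200)])
b=np.vstack([f(t,190,50,114,142,240*1,300),f(t,145,200,110,100,330,300)[:,:240]]) if 0 else None
b=np.vstack([f(t,190,60,133,133,400,400)[:,:400],np.hstack([f(t,150,203,100,100,200,200),f(s,340,225,66,66,200,200)])])
cv2.imwrite('pics/c1.png',np.hstack([a,b]))
E
```

```text
(no output)
```

View pics/c1.png

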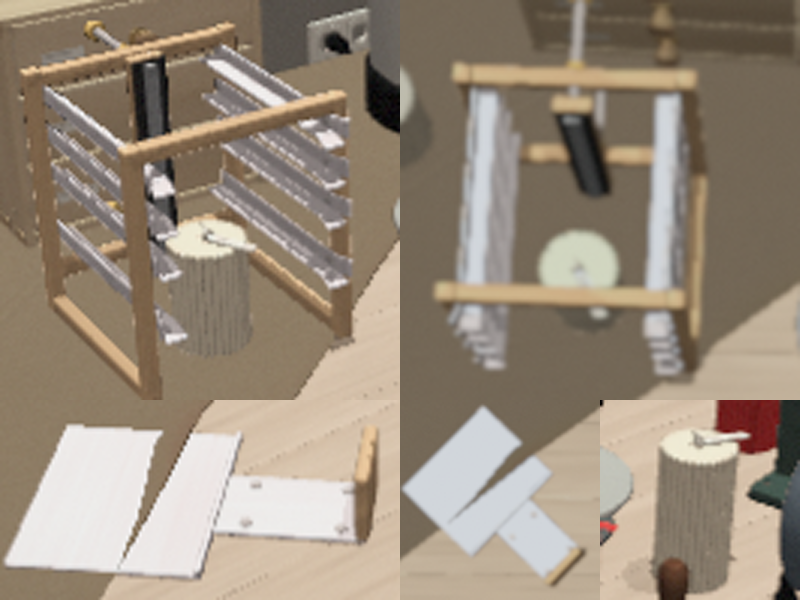

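The rack crop shows the pale pillar inside and squat, while the one outside (371,263) is clearly taller. That suggests the mid candle is in the rack, so I'll check it with numbers along with the poses.

```bash
python3 - <<'E'
from h import *
np.set_printoptions(precision=4,suppress=True)
print('bars top',ray('top',[[201.7,156.7],[285,159.7],[208.3,85],[288.3,86.7]],.216))
print('bars scene',ray('scene',[[195.7,230],[271,212.3],[164.3,204],[232.3,190]],.216))
P=ray('top',[[191.5,205.5],[151,246.5],[185,280],[226,237]],.004);print('plate',P,P.mean(0))
H=ray('top',[[223.5,294.5],[241.5,278]],.055);print('handle',H,H.mean(0))
P2=ray('scene',[[170+(c[0])/3.008,330+(c[1]-400)/3.03] for c in [(68,427),(7,563),(198,576),(242,434)]],.004);print(P2,P2.mean(0))
# candle centres: top at unknown height; test from top + scene
for n,tc,sc in [('rack',(190+178/3,60+268/3),(155+207/3,180+236/3)),('out',(379,221),(340+(698-600)*.33,225+(445-400)*.33))]:
    for z in (.095,.125):
        print(n,z,ray('top',[tc],z)[0],ray('scene',[sc],z)[0])
W=Ro.from_quat(robot.get_obs()['tool_rot']).as_matrix();print(W)
print(robot.camera_model('wrist'))
E
```

```text
bars top [[0.6958 0.2663 0.216 ]
 [0.6898 0.0731 0.216 ]
 [0.872  0.2586 0.216 ]
 [0.8684 0.0687 0.216 ]]
bars scene [[0.7064 0.2612 0.216 ]
 [0.6896 0.073  0.216 ]
 [0.8821 0.2537 0.216 ]
 [0.8668 0.0734 0.216 ]]
plate [[0.6226 0.3294 0.004 ]
 [0.5129 0.4313 0.004 ]
 [0.4267 0.3381 0.004 ]
 [0.5397 0.2354 0.004 ]] [0.5254 0.3335 0.004 ]
handle [[0.3879 0.2293 0.055 ]
 [0.4293 0.1856 0.055 ]] [0.4086 0.2075 0.055 ]
[[0.6202 0.3327 0.004 ]
 [0.512  0.4319 0.004 ]
 [0.4258 0.3396 0.004 ]
 [0.5367 0.2361 0.004 ]] [0.5237 0.3351 0.004 ]
rack 0.095 [0.7497 0.1705 0.095 ] [0.7532 0.1715 0.095 ]
rack 0.125 [0.7409 0.167  0.125 ] [0.7038 0.198  0.125 ]
out 0.095 [ 0.5693 -0.1541  0.095 ] [ 0.6128 -0.1945  0.095 ]
out 0.125 [ 0.564  -0.1511  0.125 ] [ 0.5698 -0.1514  0.125 ]
[[ 0.9418  0.3361  0.    ]
 [ 0.3361 -0.9418 -0.    ]
 [ 0.      0.     -1.    ]]
{'fx': 346.0786281563483, 'fy': 346.0786281563483, 'cx': 321.60540707536626, 'cy': 238.59424437470255, 'distortion': array([-0.0103,  0.    ,  0.    ,  0.    ,  0.    ]), 'tool_from_camera': array([[-0.0001, -0.9624, -0.2717,  0.074 ],
       [ 1.    , -0.    , -0.0003,  0.0003],
       [ 0.0003, -0.2717,  0.9624, -0.1397],
       [ 0.    ,  0.    ,  0.    ,  1.    ]])}
```

The two camera rays agree for the inner candle at a height of 0.095 m (body without wick) and for the outer one at 0.125 m. So the mid candle is in the rack and the target rail pair is the one at 125 mm. I'll move over the rack mouth for a closer wrist look.

```bash
python3 -m jog '[0.087,0,0,-0.025,-0.98, 0.087,0,0,-0.025,-0.98, 0.087,0,0,-0.025,-0.98, 0.087,0,0,-0.025,-0.98, 0.087,0,0,-0.025,-0.98, 0.087,0,0,-0.025,-0.98, 0.087,0,0,-0.025,-0.98]' && python3 -m jog '[0.087,0.05,0.0325,0,0, 0.087,0.05,0.0325,0,0, 0.087,0.05,0.0325,0,0, 0.087,0.05,0.0325,0,0, 0.087,0.05,0.0325,0,0, 0.087,0.05,0.0325,0,0, 0.087,0.05,0.0325,0,0, 0.087,0.05,0.0325,0,0, 0.087,0.05,0.0325,0,0, 0.087,0.05,0.0325,0,0, 0.087,0.046,0.0085,0,0, 0.087,0.046,0.0085,0,0, 0.087,0.046,0.0085,0,0, 0.087,0.046,0.0085,0,0, 0.087,0.046,0.0085,0,0, 0.087,0,0,0,0, 0.087,0,0,0,0]'
python3 - <<'E'
from h import *
s=robot.camera('scene');w=robot.camera('wrist');cv2.imwrite('pics/w2.png',w);cv2.imwrite('pics/s2.png',s)
o=robot.get_obs();print(o['position'],Ro.from_quat(o['tool_rot']).as_matrix(),o['q'])
b=np.zeros((600,800,3),np.uint8);b[:480,:640]=w;c=cv2.resize(s[0:240,160:480],(160,120));b[480:,:160]=c
cv2.imwrite('pics/w2v.png',cv2.resize(w,(800,600),interpolation=cv2.INTER_CUBIC))
E
```

```text
time: 1.98
position: [0.2101, -0.5885, 0.4203]
tool_rot: [0.716, 0.698, 0.0, -0.0]
ft_force: [0.8, -1.0, 0.2]
grip_width: 0.0869
grip_force: 0.0
time: 4.1
position: [0.5996, 0.1295, 0.4194]
tool_rot: [0.718, 0.696, -0.0, 0.0]
ft_force: [-0.9, 0.0, 0.4]
grip_width: 0.087
grip_force: 0.0
[0.59968383 0.12860063 0.41956186] [[ 3.20888823e-02  9.99484986e-01 -2.57657318e-04]
 [ 9.99484906e-01 -3.20890004e-02 -4.68230414e-04]
 [-4.76257234e-04 -2.42499610e-04 -9.99999857e-01]] [ 2.94785824e-02  3.70878948e-01  1.21295644e+00 -4.60470261e-04
  1.55802861e+00  6.15789770e-02]
```

View pics/w2v.png

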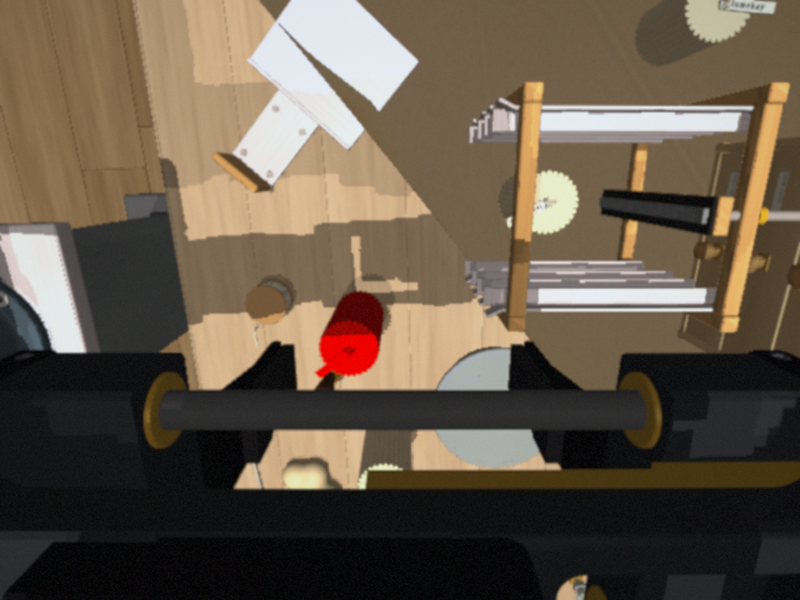

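The wrist view (800x600) shows the rack's front bar at about (525,205), the top rail ledges at rows 120 and 297, and the sheet handle at (243,172). The gripper's 190 mm body lies along tool y, so I'll grip high on the handle to clear the rack's top bar. Next I'll measure the ledge edges and the handle.

```bash
python3 - <<'E'
from h import *
np.set_printoptions(precision=4,suppress=True,linewidth=200)
w=cv2.imread('pics/w2.png');g=cv2.cvtColor(w,cv2.COLOR_BGR2GRAY).astype(int)
for c in (450,500,550): print(c,'up',list(g[80:118,c]));print('   lo',list(g[205:255,c]))
W=[]
b=np.zeros((600,800,3),np.uint8)
b[:600,:560]=cv2.resize(w[55:275,370:575],(560,600),interpolation=cv2.INTER_CUBIC)
b[:300,560:]=cv2.resize(w[110:160,165:205+0],(240,300),interpolation=cv2.INTER_CUBIC)
b[300:,560:]=cv2.resize(w[110:160,165:205],(240,300))*0
h=cv2.resize(w[0:165,165:340],(240,226));b[300:526,560:]=h
cv2.imwrite('pics/c2.png',b)
E
```

```text
450 up [np.int64(99), np.int64(99), np.int64(99), np.int64(118), np.int64(173), np.int64(221), np.int64(222), np.int64(179), np.int64(129), np.int64(173), np.int64(223), np.int64(233), np.int64(234), np.int64(234), np.int64(235), np.int64(233), np.int64(234), np.int64(234), np.int64(235), np.int64(234), np.int64(234), np.int64(234), np.int64(234), np.int64(228), np.int64(198), np.int64(157), np.int64(149), np.int64(145), np.int64(144), np.int64(147), np.int64(140), np.int64(143), np.int64(149), np.int64(139), np.int64(116), np.int64(104), np.int64(99), np.int64(101)]
   lo [np.int64(99), np.int64(100), np.int64(102), np.int64(138), np.int64(201), np.int64(210), np.int64(161), np.int64(124), np.int64(124), np.int64(144), np.int64(157), np.int64(167), np.int64(197), np.int64(204), np.int64(157), np.int64(122), np.int64(117), np.int64(120), np.int64(130), np.int64(123), np.int64(116), np.int64(115), np.int64(113), np.int64(115), np.int64(113), np.int64(144), np.int64(216), np.int64(233), np.int64(236), np.int64(236), np.int64(236), np.int64(236), np.int64(236), np.int64(236), np.int64(2
[... 2155 characters left out ...]
.int64(96), np.int64(102), np.int64(99), np.int64(100), np.int64(98), np.int64(99), np.int64(97), np.int64(98), np.int64(98), np.int64(98), np.int64(100), np.int64(99), np.int64(97), np.int64(99), np.int64(96), np.int64(98), np.int64(103), np.int64(107), np.int64(110), np.int64(110), np.int64(111), np.int64(109), np.int64(109), np.int64(142), np.int64(212), np.int64(231), np.int64(233), np.int64(233), np.int64(233), np.int64(233), np.int64(231), np.int64(232), np.int64(234), np.int64(232), np.int64(223), np.int64(202), np.int64(140), np.int64(93), np.int64(96), np.int64(154), np.int64(220), np.int64(216), np.int64(136), np.int64(74), np.int64(84), np.int64(109), np.int64(105), np.int64(101)]
```

View pics/c2.png

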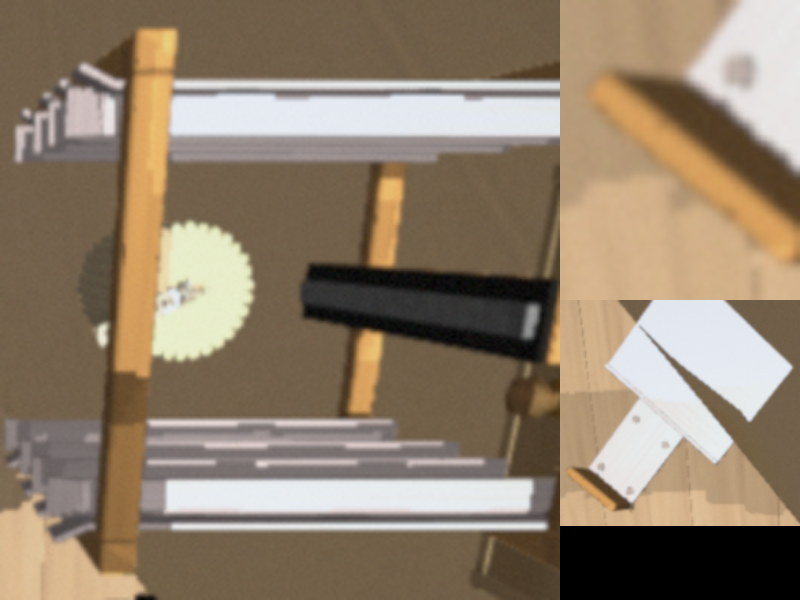

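```bash
python3 - <<'E'
from h import *
np.set_printoptions(precision=4,suppress=True)
c=[450,500,550]
U=ray('wrist',list(zip(c,[104.2,104.3,104.5])),.195);L=ray('wrist',list(zip(c,[230.4]*3)),.195)
print(U,L,(U+L)/2, 'width',U[:,1]-L[:,1])
B=ray('wrist',[[427.5,66],[413.2,264]],.222);print('bar',B,B.mean(0))
H=ray('wrist',[[170.5,124.0],[202.7,152]],.055);d=H[0]-H[1];print('handle',H,H.mean(0),'yaw',np.degrees(np.arctan2(-d[0],d[1])),np.linalg.norm(d))
H=ray('wrist',[[187.3,137.5]],.055);print(H)
# sheet plate edges from network outline
r=robot.outline_of('wrist','sheet')
if r:
    m=r[0]['region'].astype(np.uint8);print(r[0]['conf'],m.sum(),r[0]['extent'])
E
```

```text
[[0.7298 0.2336 0.195 ]
 [0.7794 0.232  0.195 ]
 [0.8293 0.2305 0.195 ]] [[0.7385 0.1044 0.195 ]
 [0.7931 0.1027 0.195 ]
 [0.8481 0.1009 0.195 ]] [[0.7341 0.169  0.195 ]
 [0.7863 0.1674 0.195 ]
 [0.8387 0.1657 0.195 ]] width [0.1291 0.1294 0.1296]
bar [[0.6981 0.2639 0.222 ]
 [0.6926 0.0769 0.222 ]] [0.6954 0.1704 0.222 ]
handle [[0.393  0.2321 0.055 ]
 [0.4331 0.1929 0.055 ]] [0.4131 0.2125 0.055 ] yaw 45.667291969023516 0.05605313869795428
[[0.414  0.2133 0.055 ]]
0.95 12508 [251.1, 76.2, 165.0, 152.4]
```

```bash
python3 -m jog '[0.087,0.0196,-0.0472,0,0, 0.087,0.0196,-0.0472,0,0, 0.087,0.0196,-0.0472,0,0, 0.087,0.0196,-0.0472,0,0, 0.087,0,0,-0,-0.977, 0.087,0,0,0.06,-0.977, 0.087,0,0,0.06,-0.977, 0.087,0,0,0.06,-0.977, 0.087,0,0,0.06,-0.977, 0.087,0,0,0.05,0, 0.087,0,0,0,0]'
python3 - <<'E'
from h import *
np.set_printoptions(precision=4,suppress=True)
o=robot.get_obs();w=robot.camera('wrist');cv2.imwrite('pics/w3.png',w)
print(o['position'],Ro.from_quat(o['tool_rot']).as_matrix())
E
```

```text
time: 5.62
position: [0.4114, 0.2124, 0.1269]
tool_rot: [0.367, 0.93, -0.003, -0.004]
ft_force: [-0.1, -0.1, -0.1]
grip_width: 0.0868
grip_force: 0.0
[0.4114 0.2124 0.1269] [[-0.7311  0.6822 -0.0085]
 [ 0.6822  0.7311 -0.0021]
 [ 0.0048 -0.0074 -1.    ]]
```

View pics/w3.png

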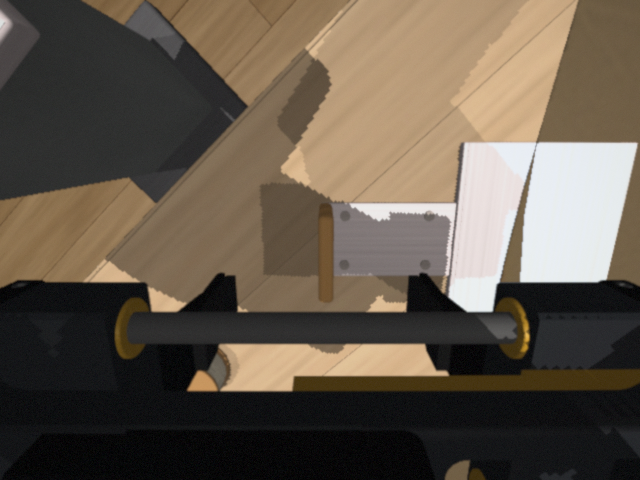

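```bash
python3 - <<'E'
from h import *
np.set_printoptions(precision=4,suppress=True)
o=robot.get_obs();W=Ro.from_quat(o['tool_rot']).as_matrix()
for n,p,z in [('handle ctr',[[326,207],[326,300],[326,253]],.055),('plate front',[[462.5,145],[449.5,309]],.008),('tongue',[[340,203],[455,203],[340,274.5],[450,276]],.004)]:
    X=ray('wrist',p,z);print(n,((X-o['position'])@W).round(4).tolist(),X.round(4).tolist())
E
```

```text
handle ctr [[0.0347, 0.0022, 0.0741], [-0.029, 0.0025, 0.074], [0.0044, 0.0023, 0.074]] [[0.3892, 0.2383, 0.055], [0.4359, 0.195, 0.055], [0.4114, 0.2177, 0.055]]
plate front [[0.0717, 0.1023, 0.1209], [-0.06, 0.1059, 0.1206]] [[0.4301, 0.3366, 0.008], [0.529, 0.2495, 0.008]]
tongue [[0.0282, 0.0138, 0.125], [0.0283, 0.1027, 0.1248], [-0.0309, 0.0146, 0.1249], [-0.0322, 0.105, 0.1247]] [[0.4016, 0.2423, 0.004], [0.4622, 0.3074, 0.004], [0.4454, 0.2026, 0.004], [0.508, 0.2677, 0.004]]
```

```bash
python3 -m jog '[0.087,0,0.002,0.04,0, 0.087,0,0,0.0335,0, 0.087,0,0,0,0, 0,0,0,0,0, 0,0,0,0,0, 0,0,0,0,0, 0,0,0,0,0, 0,0,0,0,0, 0,0,0,0,0]' 60; python3 -c "
from h import *
o=robot.get_obs();print(o)"
```

```text
time: 6.8
position: [0.4148, 0.2154, 0.056]
tool_rot: [0.366, 0.931, -0.0, -0.0]
ft_force: [-0.3, 0.2, -1.1]
grip_width: 0.0349
grip_force: 0.0
{'time': 6.8, 'q': array([ 2.39139318e-01,  6.64562711e-01,  1.96742239e+00,  3.87244685e-05,
        5.09784066e-01, -5.82799069e-01]), 'joint_velocities': array([ 1.01183287e-03,  1.71349997e-03,  1.17375620e-03, -2.13141194e-03,
        7.31975501e-05, -1.96522104e-03]), 'joint_torque': array([ 4.61700110e-03, -3.73163438e+01, -5.01937151e+00,  2.12175917e-02,
        7.38693425e-02,  6.61158219e-05]), 'position': array([0.41484618, 0.21539829, 0.05601271]), 'tool_rot': array([ 3.65756850e-01,  9.30710438e-01, -4.30929935e-05, -7.75976440e-05]), 'ft_force': array([-0.31417238,  0.22424683, -1.06015732]), 'moment': array([ 0.01736889, -0.12182916, -0.00400736]), 'grip_force': 0.0, 'grip_width': 0.034857530473880606}
```

```bash
python3 -m jog '[0,0,0,0.002,0, 0,0,0,0,0, 0,0,0,0,0, 0,0,0,0,0, 0,0,0,0,0]' 60; python3 -m jog '[0,0,0,0,0, 0,0,0,-0.01,0, 0,0,0,-0.02,0, 0,0,0,-0.03,0, 0,0,0,-0.04,0, 0,0,0,0,0, 0,0,0,0,0]' 60;python3 -c "
from h import *
o=robot.get_obs();print(o['ft_force'],o['moment'])
cv2.imwrite('pics/w4.png',robot.camera('wrist'))"
```

```text
time: 7.42
position: [0.4146, 0.2153, 0.0539]
tool_rot: [0.366, 0.931, -0.0, -0.0]
ft_force: [-0.9, -1.3, -0.1]
grip_width: 0.0093
grip_force: 60.0
time: 8.3
position: [0.4143, 0.2152, 0.154]
tool_rot: [0.366, 0.931, -0.0, -0.0]
ft_force: [0.4, -0.2, -3.1]
grip_width: 0.0092
grip_force: 60.1
[ 0.39520193 -0.18221754 -3.13925568] [-0.19150642  0.07461479  0.03634513]
```

View pics/w4.png

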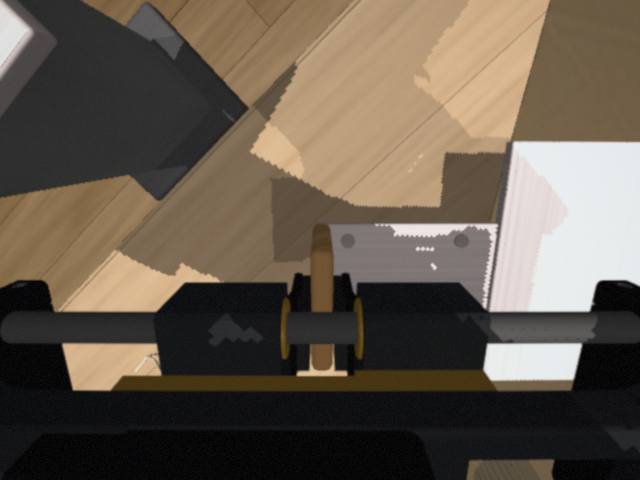

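```bash
python3 - <<'E'
from h import *
o=robot.get_obs();W=Ro.from_quat(o['tool_rot']).as_matrix()
f=lambda n,p,z:print(n,((ray('wrist',p,z)-o['position'])@W).round(4).tolist())
z0=o['position'][2]-.0539
for dz in(0,-.004): f('plate front/bead',[[511,142],[485.5,308]],z0+.008+dz)
f('tongue up',[[340,223.5],[490,223.5]],z0+.004)
f('plate corner left',[[513,142],[639,142]],z0+.004);f('plate right edge',[[500,380],[570,380]],z0+.004)
f('handle top ends',[[321,226],[321,369]],z0+.055)
print(W.round(4))
g=cv2.cvtColor(cv2.imread('pics/w4.png'),cv2.COLOR_BGR2GRAY).astype(int)
print(g[135:150,[530,580,630]].T.tolist(),g[372:388,[500,530,560]].T.tolist())
E
```

```text
plate front/bead [[0.0742, 0.0977, 0.0458], [-0.0206, 0.0966, 0.0457]]
plate front/bead [[0.0741, 0.0998, 0.0498], [-0.0227, 0.0987, 0.0497]]
tongue up [[0.0298, 0.0098, 0.0499], [0.0298, 0.0944, 0.0498]]
plate corner left [[0.0741, 0.1008, 0.0498], [0.0744, 0.1684, 0.0497]]
plate right edge [[-0.0741, 0.1149, 0.0496], [-0.0743, 0.1606, 0.0495]]
handle top ends [[0.0408, -0.0008, -0.001], [-0.0278, -0.0009, -0.0011]]
[[-7.325e-01  6.807e-01 -2.200e-03]
 [ 6.808e-01  7.325e-01 -6.000e-04]
 [ 1.200e-03 -1.900e-03 -1.000e+00]]
[[99, 100, 104, 102, 103, 117, 167, 215, 232, 236, 236, 236, 236, 236, 237], [97, 98, 97, 99, 99, 112, 151, 205, 228, 234, 235, 235, 235, 234, 235], [98, 98, 99, 97, 97, 97, 132, 197, 225, 232, 233, 233, 233, 233, 231]] [[235, 235, 234, 234, 234, 235, 232, 221, 175, 120, 100, 98, 98, 99, 99, 99], [234, 234, 234, 234, 235, 235, 231, 211, 156, 113, 98, 99, 98, 99, 99, 100], [234, 234, 235, 234, 234, 233, 229, 202, 143, 104, 101, 100, 98, 99, 101, 98]]
```

```bash
python3 -m jog '[0,0,0,-0.0072,0.978, 0,0,0,-0.0072,0.978, 0,0,0,-0.0072,0.978, 0,0,0,-0.0072,0.978, 0,0,0,-0.0072,0.978, 0,-0.018,0.0034,0,0, 0,-0.018,0.0034,0,0, 0,0,0,0,0, 0,0,0,0,0]';python3 - <<'E'
from h import *
np.set_printoptions(precision=4,suppress=True)
w=robot.camera('wrist');o=robot.get_obs();W=Ro.from_quat(o['tool_rot']).as_matrix();print(o['position'],W,o['ft_force'])
R0=np.array([.775,.1678]);a=np.radians(-1.8);ax=np.array([np.cos(a),np.sin(a)]);ay=np.array([-ax[1],ax[0]])
d=o['position'][:2]-R0;print('tcp in rack',d@ax,d@ay,'yaw err deg',np.degrees(np.arctan2(W[1,1],W[0,1]))+1.8)
cv2.imwrite('pics/w5.png',w);cv2.imwrite('pics/s5.png',robot.camera('scene'))
s=cv2.imread('pics/s5.png');b=np.vstack([cv2.resize(w[0:300],(640,300)),cv2.resize(s[150:420,120:400],(311,300))[:,:311].copy() if 0 else np.hstack([cv2.resize(s[170:400,130:375],(320,300)),np.zeros((300,320,3),np.uint8)])])
cv2.imwrite('pics/c5.png',b)
E
```

```text
time: 9.48
position: [0.42, 0.1795, 0.1893]
tool_rot: [0.718, 0.696, -0.001, -0.001]
ft_force: [-0.0, -0.2, -2.8]
grip_width: 0.0096
grip_force: 60.1
[0.42   0.1796 0.1894] [[ 0.0315  0.9995 -0.0017]
 [ 0.9995 -0.0315  0.0001]
 [ 0.0001 -0.0017 -1.    ]] [ 0.0104  0.3309 -2.7665]
tcp in rack -0.3551669458399442 0.000649053342963251 yaw err deg -0.004455975753689945
```

View pics/c5.png

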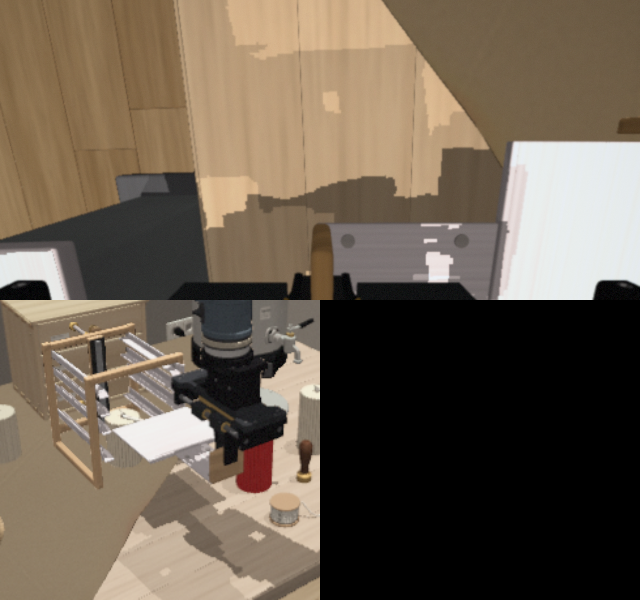

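```bash
python3 - <<'E'
from h import *
np.set_printoptions(precision=2,suppress=True)
o=robot.get_obs();W=Ro.from_quat(o['tool_rot']).as_matrix();p=o['position']
def sh(x,y,dz): return [*(p[:2]+W[:2,1]*(x+.165)+W[:2,0]*y),p[2]-.0539+.004+dz]
for dz in (0,-.004,-.008): print(dz,proj('scene',[sh(.065,.075,dz),sh(.065,-.075,dz),sh(-.065,.075,dz),sh(-.065,-.075,dz)]).tolist())
R0=np.array([.775,.1678]);a=np.radians(-1.8);ax=np.array([np.cos(a),np.sin(a)]);ay=np.array([-ax[1],ax[0]])
rk=lambda x,y,z:[*(R0+ax*x+ay*y),z]
pts=proj('scene',[rk(-.09,.0645,.125),rk(-.09,-.0645,.125),rk(-.087,.0785,.222),rk(-.087,-.0785,.222),rk(.105,.0645,.125)]);print(pts)
s=cv2.imread('pics/s5.png');S=6;x0,y0=160,185
im=cv2.resize(s[y0:y0+100,x0:x0+133],(798,600),interpolation=cv2.INTER_CUBIC)
def ln(A,B,c):
    q=[tuple(np.int32((v-np.array([x0,y0])+.5)*S)) for v in proj('scene',[A,B])];cv2.line(im,tuple(map(int,q[0])),tuple(map(int,q[1])),c,1)
for y in(.0645,-.0645): ln(rk(-.09,y,.125),rk(.105,y,.125),(0,0,255))
ln(rk(-.087,-.0785,.222),rk(-.087,.0785,.222),(255,0,0))
for dz in(0,-.006): ln(sh(.065,.075,dz),sh(.065,-.075,dz),(0,200,0))
for y in(.075,-.075): ln(sh(.065,y,-.004),sh(-.065,y,0),(0,200,0))
cv2.imwrite('pics/c6.png',im)
E
```

```text
0 [[215.68128739081993, 268.02378585435], [273.01455893823857, 250.23490493402116], [245.33051982700687, 293.5696908985126], [304.9559648743636, 272.7795210388852]]
-0.004 [[215.8003976914, 269.59675831059934], [273.04658442650145, 251.73613143800696], [245.41099284217506, 295.22676045281065], [304.94231959048807, 274.35856593875855]]
-0.008 [[215.919113436842, 271.1650726749667], [273.07850388338517, 253.2331675281843], [245.49117697276085, 296.8785701279577], [304.92870951888733, 275.9329038816991]]
[[213.4  266.07]
 [261.88 251.18]
 [203.96 228.63]
 [265.16 212.44]
 [177.47 235.13]]
```

View pics/c6.png

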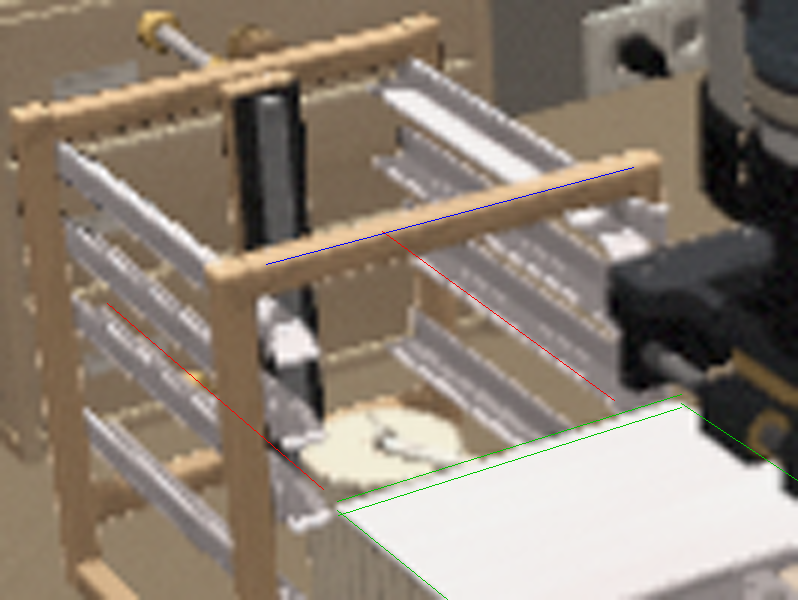

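The sheet lines up with the 125 mm rails: the leading edge (337,508)–(680,398) matches the green prediction with about 3 mm of sag. I'll slide it in.

```bash
python3 -m jog '[0,-0.0006,0.005,0.002,0, 0,0,0.01,0,0, 0,0,0.01,0,0, 0,0,0.01,0,0, 0,0,0.01,0,0, 0,0,0.005,0,0, 0,0,0,0,0]';python3 -m jog '[0,0,0.01,0,0, 0,0,0.01,0,0, 0,0,0.01,0,0, 0,0,0.01,0,0, 0,0,0,0,0]'; python3 -c "
from h import *
o=robot.get_obs();print(o['position'],o['ft_force'],o['moment'])"
```

```text
time: 10.45
position: [0.4708, 0.177, 0.188]
tool_rot: [0.718, 0.696, -0.0, -0.0]
ft_force: [-0.3, 0.3, -2.5]
grip_width: 0.0095
grip_force: 60.1
time: 11.08
position: [0.5117, 0.1757, 0.1881]
tool_rot: [0.718, 0.696, 0.0, 0.0]
ft_force: [-0.7, -0.4, -2.6]
grip_width: 0.0096
grip_force: 60.0
[0.51173928 0.1756673  0.18807863] [-0.74690031 -0.36021875 -2.5500523 ] [-0.02071922  0.23865586 -0.02365817]
```

```bash
python3 -m jog '[0,0,0.01,0.001,0, 0,0,0.01,0.001,0, 0,0,0.01,0.001,0, 0,0,0.01,0.001,0, 0,0,0,0,0]'; python3 -c "
from h import *
o=robot.get_obs();print(o['position'],o['ft_force'],o['moment'])"
```

```text
time: 11.7
position: [0.5516, 0.1744, 0.1839]
tool_rot: [0.718, 0.696, 0.0, 0.0]
ft_force: [-0.3, 0.4, -3.5]
grip_width: 0.0097
grip_force: 60.0
[0.55158876 0.17436951 0.18392903] [-0.28467428  0.39670381 -3.47518299] [0.03631697 0.16260575 0.01987199]
```

```bash
python3 -m jog '[0,0,0.005,0.001,0, 0,0,0.005,0.001,0, 0,0,0,0,0]'; python3 -m jog '[0,0,0,0.001,0, 0,0,0,0,0]';  python3 -m jog '[0,0,0,0.001,0, 0,0,0,0,0]'; python3 -c "
from h import *
o=robot.get_obs();print(o['position'],o['ft_force'],o['moment'])"
```

```text
time: 12.08
position: [0.5609, 0.1742, 0.182]
tool_rot: [0.718, 0.696, 0.0, 0.0]
ft_force: [0.3, 0.5, -3.0]
grip_width: 0.0097
grip_force: 60.0
time: 12.32
position: [0.5601, 0.1742, 0.181]
tool_rot: [0.718, 0.696, -0.0, -0.0]
ft_force: [-0.1, 0.1, -2.2]
grip_width: 0.0098
grip_force: 60.1
time: 12.58
position: [0.5604, 0.1742, 0.18]
tool_rot: [0.718, 0.696, -0.0, -0.0]
ft_force: [0.5, -0.0, -2.3]
grip_width: 0.0095
grip_force: 60.0
[0.56038018 0.17418456 0.18000744] [ 0.52346841 -0.03392882 -2.29519439] [-0.02512537  0.17254348 -0.07265784]
```

```bash
cat > ok.py <<'E'
from h import *
import sys
o=robot.get_obs();print(round(o['time'],2),o['position'].round(4),o['ft_force'].round(2),flush=True);sys.exit(0 if o['ft_force'][0]>-1.8 else 1)
E
J="python3 -m jog"; q=/dev/null
$J '[0,0,0.004,0,0, 0,0,0.004,0,0, 0,0,0,0,0]' >$q; python3 ok.py && $J '[0,0,0.004,0,0, 0,0,0.004,0,0, 0,0,0,0,0]' >$q; python3 ok.py && $J '[0,0,0.004,0,0, 0,0,0,0,0]' >$q; python3 ok.py && $J '[0,0,0.001,0,0, 0,0,0,0,0]' >$q && python3 ok.py && $J '[0,0,0.001,0,0, 0,0,0,0,0]' >$q && python3 ok.py && $J '[0,0,0.001,0,0, 0,0,0,0,0]' >$q && python3 ok.py && $J '[0,0,0.001,0,0, 0,0,0,0,0]' >$q && python3 ok.py && $J '[0,0,0.001,0,0, 0,0,0,0,0]' >$q && python3 ok.py && $J '[0,0,0.001,0,0, 0,0,0,0,0]' >$q && python3 ok.py && $J '[0,0,0.001,0,0, 0,0,0,0,0]' >$q && python3 ok.py && $J '[0,0,0.001,0,0, 0,0,0,0,0]' >$q && python3 ok.py
```

```text
12.95 [0.5691 0.1739 0.1801] [-0.18  0.29 -2.78]
13.32 [0.577  0.1736 0.1801] [ 0.07  0.6  -2.54]
13.57 [0.5809 0.1735 0.1801] [ 0.23  0.82 -2.3 ]
13.82 [0.5815 0.1735 0.18  ] [-0.77 -0.97 -2.53]
14.07 [0.5825 0.1735 0.1801] [ 0.12  0.42 -2.69]
14.32 [0.5835 0.1734 0.1801] [ 0.45 -0.19 -2.07]
14.57 [0.5846 0.1734 0.1801] [ 1.01  0.42 -2.13]
14.82 [0.5855 0.1734 0.1801] [-0.36 -0.06 -2.31]
15.07 [0.5866 0.1733 0.1801] [ 0.5  -0.05 -2.02]
15.32 [0.5876 0.1733 0.1801] [ 0.18 -0.1  -1.73]
15.57 [0.5886 0.1733 0.18  ] [ 0.25  0.12 -2.03]
```

```bash
J="python3 -m jog"; q=/dev/null
$J '[0,0,0.001,0,0, 0,0,0,0,0]' >$q && python3 ok.py && $J '[0,0,0.001,0,0, 0,0,0,0,0]' >$q && python3 ok.py && $J '[0,0,0.001,0,0, 0,0,0,0,0]' >$q && python3 ok.py && $J '[0,0,0.001,0,0, 0,0,0,0,0]' >$q && python3 ok.py && $J '[0,0,0.001,0,0, 0,0,0,0,0]' >$q && python3 ok.py && $J '[0,0,0.001,0,0, 0,0,0,0,0]' >$q && python3 ok.py && $J '[0,0,0.001,0,0, 0,0,0,0,0]' >$q && python3 ok.py && $J '[0,0,0.001,0,0, 0,0,0,0,0]' >$q && python3 ok.py && $J '[0,0,0.001,0,0, 0,0,0,0,0]' >$q && python3 ok.py && $J '[0,0,0.001,0,0, 0,0,0,0,0]' >$q && python3 ok.py && $J '[0,0,0.001,0,0, 0,0,0,0,0]' >$q && python3 ok.py && $J '[0,0,0.001,0,0, 0,0,0,0,0]' >$q && python3 ok.py && $J '[0,0,0.001,0,0, 0,0,0,0,0]' >$q && python3 ok.py && $J '[0,0,0.001,0,0, 0,0,0,0,0]' >$q && python3 ok.py
```

```text
15.82 [0.5896 0.1733 0.1801] [ 0.71  0.38 -2.85]
16.07 [0.5906 0.1732 0.1801] [-1.58 -0.27 -2.44]
16.32 [0.5916 0.1732 0.18  ] [ 0.92 -0.06 -2.97]
16.57 [0.5926 0.1731 0.18  ] [ 0.02 -0.05 -2.9 ]
16.82 [0.5936 0.1731 0.18  ] [ 0.13  1.24 -2.4 ]
17.07 [0.5946 0.1731 0.1801] [-0.57  0.7  -2.68]
17.32 [0.5956 0.173  0.1801] [ 0.17 -0.05 -2.28]
17.57 [0.5966 0.173  0.1801] [ 1.16  0.45 -3.09]
17.82 [0.5976 0.173  0.18  ] [ 0.57 -1.02 -2.95]
18.07 [0.5985 0.173  0.1801] [ 0.08 -0.59 -1.32]
18.32 [0.5996 0.173  0.18  ] [-0.21  0.35 -2.54]
18.57 [0.6005 0.1729 0.18  ] [-0.98 -0.32 -3.04]
18.82 [0.6016 0.1729 0.1801] [-0.3  -0.48 -2.49]
19.07 [0.6026 0.1729 0.1801] [ 0.8  -0.04 -1.71]
```

```bash
J="python3 -m jog"; q=/dev/null
$J '[0,0,0.001,0,0, 0,0,0,0,0]' >$q && python3 ok.py && $J '[0,0,0.001,0,0, 0,0,0,0,0]' >$q && python3 ok.py && $J '[0,0,0.001,0,0, 0,0,0,0,0]' >$q && python3 ok.py && $J '[0,0,0.001,0,0, 0,0,0,0,0]' >$q && python3 ok.py && $J '[0,0,0.001,0,0, 0,0,0,0,0]' >$q && python3 ok.py && $J '[0,0,0.001,0,0, 0,0,0,0,0]' >$q && python3 ok.py && $J '[0,0,0.001,0,0, 0,0,0,0,0]' >$q && python3 ok.py && $J '[0,0,0.001,0,0, 0,0,0,0,0]' >$q && python3 ok.py && $J '[0,0,0.001,0,0, 0,0,0,0,0]' >$q && python3 ok.py && $J '[0,0,0.001,0,0, 0,0,0,0,0]' >$q && python3 ok.py && $J '[0,0,0.001,0,0, 0,0,0,0,0]' >$q && python3 ok.py && $J '[0,0,0.001,0,0, 0,0,0,0,0]' >$q && python3 ok.py
```

```text
19.32 [0.6036 0.1728 0.1801] [ 0.3   0.47 -2.5 ]
19.57 [0.6046 0.1728 0.18  ] [-0.47  0.24 -3.54]
19.82 [0.6055 0.1728 0.1801] [-0.23  0.21 -2.72]
20.07 [0.6066 0.1727 0.1801] [-0.27 -0.79 -2.93]
20.32 [0.6075 0.1727 0.1801] [ 0.19  0.49 -3.14]
20.57 [0.6085 0.1726 0.1801] [-1.    0.38 -2.67]
20.82 [0.6095 0.1726 0.18  ] [ 0.4  -0.47 -1.96]
21.07 [0.6103 0.1726 0.18  ] [-0.43  0.27 -1.3 ]
21.32 [0.6106 0.1726 0.1799] [-4.05  0.72 -0.87]
```

```bash
python3 -m jog '[0,0,0.0005,0,0, 0,0,0,0,0]' >/dev/null; python3 ok.py; python3 -m jog '[0,0,0,0,0]' >/dev/null; python3 ok.py;  python3 -c "
from h import *
o=robot.get_obs();print(o['moment'],o['joint_torque'])"
```

```text
21.57 [0.6109 0.1726 0.1798] [-5.27 -0.23 -0.48]
21.7 [0.6109 0.1726 0.1798] [-4.64 -0.59 -1.14]
[-0.01608557  0.87388095 -0.00842049] [-8.30810163e-01 -4.71696997e+01 -1.92216110e+01 -7.93360895e-02
 -1.58913128e+00  3.00973843e-03]
```

```bash
python3 -m jog '[0,0,0.0007,0,0, 0,0,0,0,0]' >/dev/null; python3 ok.py; python3 -m jog '[0,0,0,0,0]' >/dev/null; python3 ok.py; python3 -m jog '[0,0,0,0,0, 0,0,0,0,0]' >/dev/null; python3 ok.py
python3 - <<'E'
from h import *
w=robot.camera('wrist');s=robot.camera('scene')
cv2.imwrite('pics/c7.png',np.vstack([w[60:360],np.hstack([cv2.resize(s[165:305,150:300],(320,300)),np.zeros((300,320,3),np.uint8)])]))
E
```

```text
21.95 [0.6111 0.1726 0.1797] [-6.24  0.17 -0.67]
22.07 [0.6111 0.1726 0.1797] [-5.82  0.04 -0.86]
22.32 [0.6111 0.1726 0.1798] [-6.12 -0.6  -0.28]
```

View pics/c7.png

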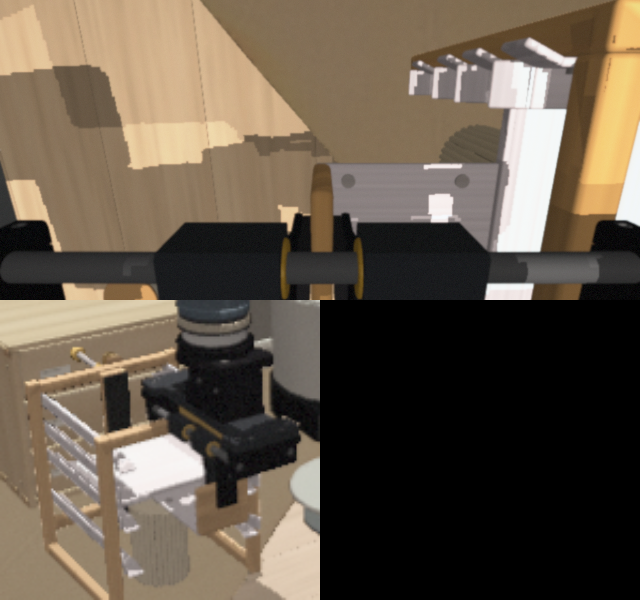

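```bash
J="python3 -m jog"; $J '[0,0,0,0.0007,0, 0,0,0,0,0]'>/dev/null; python3 ok.py; $J '[0,0,-0.001,0,0, 0,0,0,0,0]'>/dev/null; python3 ok.py;  $J '[0,0,0,0,0]'>/dev/null; python3 ok.py; python3 -c "
from h import *
print(robot.get_obs()['moment'])"
```

```text
22.68 [0.611  0.1726 0.1791] [-8.04  0.43  0.14]
22.93 [0.6108 0.1726 0.1793] [-5.59  0.19 -0.34]
23.05 [0.6108 0.1726 0.1793] [-5.53 -0.34  0.2 ]
[0.01944055 0.86765373 0.01667458]
```

```bash
J="python3 -m jog"; $J '[0,0,-0.0008,0,0, 0,0,0,0,0]'>/dev/null; python3 ok.py; $J '[0.013,0,0,0,0, 0.02,0,0,0,0, 0.03,0,0,0,0, 0.03,0,0,0,0]'; python3 ok.py
python3 - <<'E'
from h import *
w=robot.camera('wrist');cv2.imwrite('pics/w8.png',w);o=robot.get_obs();W=Ro.from_quat(o['tool_rot']).as_matrix()
print(robot.get_obs()['grip_width'])
E
```

```text
23.3 [0.6107 0.1726 0.1793] [-3.52 -0.38 -1.1 ]
time: 23.8
position: [0.6122, 0.1726, 0.18]
tool_rot: [0.718, 0.696, 0.001, 0.001]
ft_force: [0.0, 0.5, 1.1]
grip_width: 0.0281
grip_force: 0.0
23.8 [0.6122 0.1726 0.18  ] [0.01 0.49 1.07]
0.028604939129230983
```

```bash
python3 - <<'E'
from h import *
w=cv2.imread('pics/w8.png');c=cv2.imread('pics/c7.png')
a=w[225:300].astype(float);b=c[165:240].astype(float)  # same rows 225..300 of w7
# shift of handle+tongue: template from before (rows 225-275, cols 300-520)
for (r0,r1,c0,c1,n) in [(228,258,300,345,'handle top'),(190,262,480,530,'bead'),(225,250,335,480,'tongue')]:
    T=c[r0-60:r1-60,c0:c1];S=w[r0-10:r1+10,c0-15:c1+15]
    m=cv2.matchTemplate(S,T,cv2.TM_CCOEFF_NORMED);_,v,_,l=cv2.minMaxLoc(m);print(n,v,l[0]-15,l[1]-10)
o=robot.get_obs();W=Ro.from_quat(o['tool_rot']).as_matrix();f=lambda p,z:((ray('wrist',p,z)-o['position'])@W).round(4).tolist()
print(f([[321,240],[322,240]],.18))
E
```

```text
handle top 0.9942857027053833 -4 -1
bead 0.978212833404541 -4 -1
tongue 0.9623720645904541 -3 -1
[[0.0341, -0.0007, -0.0002], [0.0341, -0.0003, -0.0002]]
```

```bash
python3 -m jog '[0.035,0,-0.001,0,0, 0.035,0,0,-0.005,0, 0.035,0,0,-0.015,0, 0.035,0,0,-0.03,0, 0.035,0,0,-0.03,0, 0.035,0,0,-0.03,0, 0.035,0,0,-0.03,0, 0.035,0,0,0,0, 0.035,0,0,0,0, 0.035,0,0,0,0]'; python3 - <<'E'
from h import *
w=robot.camera('wrist');s=robot.camera('scene');cv2.imwrite('pics/w9.png',w);cv2.imwrite('pics/s9.png',s)
o=robot.get_obs();W=Ro.from_quat(o['tool_rot']).as_matrix();R0=np.array([.775,.1678]);a=np.radians(-1.8);ax=np.array([np.cos(a),np.sin(a)]);ay=np.array([-ax[1],ax[0]])
for l,z in [('sheet_grip',.18),('sheet',.129)]:
    r=robot.look_for('wrist',l)
    for q in r[:1]:
        e=q['extent'];print(l,q['conf'],np.round(e,1))
# handle top: wood between shadows; edges along rows using gradient near predicted location
H=[.775,.1678]
m=robot.camera_model('wrist');T=np.array(m['tool_from_camera']);K=np.array([[m['fx'],0,m['cx']],[0,m['fy'],m['cy']],[0,0,1]])
def pw(X):
    t=W.T@(np.array(X)-o['position']);c=np.linalg.inv(T)@np.r_[t,1];u=K@c[:3];return u[:2]/u[2]
g=lambda x,y,z:pw([*(R0+ax*x+ay*y),z])
hx=.6111-.775-.0006
for y in(.025,.0,-.025):
    u=g(hx,y,.18);r=int(round(u[1]));c=int(round(u[0]));print('pred',u.round(1),w[r,c-16:c+17].astype(int).sum(1).tolist() if 0<=r<480 else '')
ox=hx+.165
for y in(.075,-.075): print('bead corner pred',g(ox-.065,y,.133).round(1))
E
```

```text
time: 25.1
position: [0.609, 0.1725, 0.3179]
tool_rot: [0.718, 0.696, -0.001, -0.001]
ft_force: [0.1, -0.4, 0.1]
grip_width: 0.0352
grip_force: 0.0
sheet_grip 0.55 [444.7 222.9 254.6 138.4]
sheet 0.75 [444.6 221.7 257.6 137.8]
pred [323.9 203.1] [315, 313, 308, 306, 304, 296, 299, 297, 300, 269, 232, 228, 246, 245, 254, 247, 249, 250, 248, 243, 223, 248, 335, 364, 374, 368, 364, 355, 319, 298, 286, 283, 289]
pred [323.9 232.9] [315, 318, 319, 310, 305, 303, 298, 298, 297, 269, 237, 223, 236, 249, 253, 252, 292, 306, 308, 308, 289, 278, 335, 352, 355, 392, 471, 508, 504, 506, 507, 506, 502]
pred [323.9 261.4] [315, 326, 320, 320, 316, 318, 315, 313, 320, 303, 278, 290, 313, 332, 333, 329, 329, 321, 318, 310, 288, 277, 307, 320, 321, 313, 314, 304, 311, 313, 317, 322, 316]
bead corner pred [434.7 139.1]
bead corner pred [421.7 292.2]
```

```bash
python3 -c "
from rig import robot
print(robot.hand_in())"
```

```text
the job is handed in; nothing more can be done
None
```

The job is handed in at about 25 s. The sheet was slid onto the 125 mm rails above the mid candle, pressed on the stop at about 6 N (one brief 8 N reading) and released; after release it measured within about 1 mm of where it met the stop. No verdict came back, so whether it passed is not known.

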